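# Put the remotes away in their tray

## Task

Gather the four remote controls from the console into the rattan-look tray, each lying flat, keys up, in the recess that matches its own size (either way round). The power bank and the glasses case are not remotes: leave them where they are.

Things in the scene. Friction and masses are not known exactly. Their poses are not given: they have to be found in the camera images.
- remote_tv: TV remote: black plastic, rows of three small keys, square pad in the middle; the longest remote. Loose slab 175 x 46 x 22 mm (length, width, height) lying keys up, under 0.2 kg. Origin: centre of its underside; x along its length, y across, z up. 25 mm are free beside its long sides' middles.
- remote_aircon: air-conditioner remote: white plastic, a greenish display window, one wide bar key and six small keys; the widest remote. Loose slab 145 x 56 x 22 mm (length, width, height) lying keys up, under 0.2 kg. Origin: centre of its underside; x along its length, y across, z up. 25 mm are free beside its long sides' middles.
- remote_soundbar: soundbar remote: black plastic, one square pad and eight small keys in pairs; the narrowest remote. Loose slab 120 x 34 x 20 mm (length, width, height) lying keys up, under 0.2 kg. Origin: centre of its underside; x along its length, y across, z up. 25 mm are free beside its long sides' middles.
- remote_fan: ceiling-fan remote: white plastic, eight keys in pairs; the shortest remote. Loose slab 84 x 40 x 20 mm (length, width, height) lying keys up, under 0.2 kg. Origin: centre of its underside; x along its length, y across, z up. 25 mm are free beside its long sides' middles. Nothing movable is taller than 130 mm.
- bay_tv: Place of the TV remote: fixed grey liner 207 x 82 x 9 mm with a dark-floored recess 191 x 62 mm, 6 mm deep, in its middle. Origin: centre of the liner's underside; x along the recess's length, y across, z up. Recess floor 3 mm, rim 9 mm above the origin. The four liners lie side by side, 83 mm apart, in any order, in one tray.
- bay_aircon: Place of the air-conditioner remote: fixed grey liner 207 x 82 x 9 mm with a dark-floored recess 161 x 72 mm, 6 mm deep, in its middle. Origin: centre of the liner's underside; x along the recess's length, y across, z up. Recess floor 3 mm, rim 9 mm above the origin. The fixed tray is 226 x 344 mm, its floor 4 mm thick.
- bay_soundbar: Place of the soundbar remote: fixed grey liner 207 x 82 x 9 mm with a dark-floored recess 136 x 50 mm, 6 mm deep, in its middle. Origin: centre of the liner's underside; x along the recess's length, y across, z up. Recess floor 3 mm, rim 9 mm above the origin. Tray walls at the recess ends stand 30 mm above the console.
- bay_fan: Place of the ceiling-fan remote: fixed grey liner 207 x 82 x 9 mm with a dark-floored recess 100 x 56 mm, 6 mm deep, in its middle. Origin: centre of the liner's underside; x along the recess's length, y across, z up. Recess floor 3 mm, rim 9 mm above the origin. Tray walls along the liners' long sides stand 14 mm above the console.
- power_bank: Power bank, not a remote: plain black slab 140 x 52 x 20 mm with no keys on top and two sockets in one end. Loose; stays where it is. Origin: centre of its underside, x along its length, z up.
- glasses_case: Glasses case, not a remote: plain dark brown, rounded, 155 x 58 x 34 mm, no keys. Loose; stays where it is. Origin: centre of its underside, x along its length, z up.
Mind the look-alikes: they are no part of the job. What is shaped like the remote_fan but blue or purple is not meant.

How it is judged:
At the end, for the whole second after the job is handed in: Each remote lies keys up and flat, released and at rest, in its own recess: centre within 12 mm of the recess's middle on both axes, underside under 2 mm above its floor, within 0.3 rad of its length, tilt under 0.1 rad. Power bank and glasses case within 20 mm of their start (x of remote_tv in the frame of bay_tv between -0.012 and 0.012 m and y of remote_tv in the frame of bay_tv between -0.012 and 0.012 m and z of remote_tv in the frame of bay_tv between 0 and 0.005 m and angle between the x axis of remote_tv and the x axis of bay_tv, either way round below 0.3 rad and angle between each of remote_tv, remote_aircon, remote_soundbar, remote_fan's own z axis and vertical below 0.1 rad and linear speed of each of remote_tv, remote_aircon, remote_soundbar, remote_fan below 0.02 m/s and angular speed of each of remote_tv, remote_aircon, remote_soundbar, remote_fan below 0.2 rad/s and x of remote_aircon in the frame of bay_aircon between -0.012 and 0.012 m and y of remote_aircon in the frame of bay_aircon between -0.012 and 0.012 m and z of remote_aircon in the frame of bay_aircon between 0 and 0.005 m and angle between the x axis of remote_aircon and the x axis of bay_aircon, either way round below 0.3 rad and x of remote_soundbar in the frame of bay_soundbar between -0.012 and 0.012 m and y of remote_soundbar in the frame of bay_soundbar between -0.012 and 0.012 m and z of remote_soundbar in the frame of bay_soundbar between 0 and 0.005 m and angle between the x axis of remote_soundbar and the x axis of bay_soundbar, either way round below 0.3 rad and x of remote_fan in the frame of bay_fan between -0.012 and 0.012 m and y of remote_fan in the frame of bay_fan between -0.012 and 0.012 m and z of remote_fan in the frame of bay_fan between 0 and 0.005 m and angle between the x axis of remote_fan and the x axis of bay_fan, either way round below 0.3 rad and distance of each of power_bank, glasses_case from where it was at the start of the episode below 0.02 m); the robot touches nothing.
It fails at once if the power bank is moved by more than 20 mm (distance of power_bank from where it was at the start of the episode above 0.02 m).
It fails at once if the glasses case is moved by more than 20 mm (distance of glasses_case from where it was at the start of the episode above 0.02 m).
It also fails if it takes over 112 s, if anything falls off the work surface, if the arm or the gripper's body presses on something with over 40 N, if the wrist force passes 120 N, or if a joint passes its speed limit or range.

## Robot

A 6-joint arm with a two-finger parallel gripper is mounted at the origin on the work surface. World frame = base frame: x ahead of the robot, y to its left, z up, the work surface at z = 0. Lengths are in m, angles in rad, forces in N, time in s.
With the tool pointing down it reaches from about 0.35 to 0.775 m from the base axis. Payload 5.5 kg.
Tool frame: the origin (TCP) lies at the very end of the fingers, on their centre line; the grasp point (between the pads) lies 19 mm behind it; z points along the fingers, y is the line along which they close (so a half turn about z gives the same grasp; the last joint's range is limited). The gripper opens to 85 mm and grips with 20 to 120 N. Pads are 22 mm wide; open, the fingers measure 114 mm over their backs; the gripper's body (76 mm by 85 mm) begins 54 mm behind the grasp point. The pads swing forward as they close: fully open they stand 13 mm farther back than shut.
Start: joints at [1.11, 0.313, 0.046, 1.304, 0, 1.431], TCP at [0.181, 0.546, 0.231] pointing down, gripper open.
Joint ranges: [-2.76, 2.76], [-0.86, 1.69], [-1.03, 1.26], [-2.2, 2.34], [-1.47, 1.5], [-3.14, 3.14]. Speed limits (rad/s): [2.57, 2.57, 3.14, 3.14, 3.14, 3.14].

## Interface

Orientations are given as a unit quaternion [x, y, z, w].
In Python, from workcell import ctrl gives the robot as it stands.
- The arm moves only by the shell command python3 -m handwheel 'ROWS' [FORCE]. ROWS is text: rows parted by semicolons, each of 5 numbers parted by spaces: the closure, from 0 (fully open) to 1 (shut), then the shift along the tool's x, y, z in m, then the turn about the tool's z in rad. A call has 1 to 20 rows; each row is the pose to reach, as a shift and turn from the pose commanded when the call began, along the tool's axes at that moment; what a row does not reach only later rows make up. A row lasts 1/8 s, in which the tool goes at most 62.5 mm and 10.7 degrees, less where a joint would pass 70% of its speed; a pose out of reach is approached as far as the arm can. A call with a gripper value outside its range is refused whole. The fingers move at their own pace and stop on an object; FORCE is the grip in N (left out, the last holds). Time passes only in rows, so rows that repeat a pose let the fingers close. It gives the time, the measured TCP pose, the force, the opening and the grip force at its end, in the units of the state.
- ctrl.sense(): the state, without advancing time (a new reading comes with each control period).
- ctrl.snapshot(name): name is "scene" or "top" or "wrist"; returns a dict with "color" (400x640x3 uint8, red, green, blue), "fx", "fy", "cx", "cy" (pixels), "world_from_camera" (4x4, takes a point from camera to world coordinates); the wrist camera has in their place "mount" (4x4, takes a point from camera to tool coordinates, whose origin is the TCP and whose axes are the flange's). Camera axes: x right, y up, looking along -z (the intrinsics and any distortion apply to the point x, -y, -z); pixel columns grow to the right and rows downward; lengths in m; the calibration is good to about 2 mm. A picture is of the moment at which its call begins: read the wrist's pose just before it. There is no depth.
- ctrl.hand_in(): hands the job in; it is judged then, once.
The state is a dict: "time_s": time; "joint_positions": joint angles; "qd": joint speeds; "effort": joint torques, N m; "ee_pos": TCP position; "tool_rot": TCP orientation; "force": force on the tool from outside, world axes, zero at the start; "ft_torque": the same for the moment, N m; "finger_gap": finger opening in m; "grip_force": force on a finger pad.
Only numpy, scipy, OpenCV 4.12 (cv2) and the standard library are available. Lean on these libraries where they do the work, as an engineer would, in place of code of your own. Each camera call takes 0.05 s, during which the arm holds its last target. There are 200 camera calls.

## Working session

There is one attempt and no reset: what is moved stays moved. The work goes in short steps, Python scripts to look and compute and a shell command to move; the robot and the scene stay as the last step left them, time stands still between calls to the robot, and variables do not carry over. Pictures are saved under pics/ and viewed, at most 14 in all, crops included, and the job is handed in when it is done.

```bash
mkdir -p pics; ls; python3 - <<'E'
from workcell import ctrl
import cv2
for n in("top","scene"):
    s=ctrl.snapshot(n);cv2.imwrite(f"pics/{n}0.png",s["color"][:,:,::-1]);print(n,s["fx"],s["fy"],s["cx"],s["cy"],s["world_from_camera"],[k for k in s])
print(ctrl.sense())
E
```

```text
pics
top 443.69673869164325 443.69673869164325 315.16133522395154 203.76148067077168 [[ 4.63352226e-02  9.74153498e-01 -2.21083715e-01  1.71898184e-01]
 [-9.98925835e-01  4.52908515e-02 -9.79361850e-03  1.33648179e-02]
 [ 4.72581970e-04  2.21300024e-01  9.75205658e-01  1.21008067e+00]
 [ 0.00000000e+00  0.00000000e+00  0.00000000e+00  1.00000000e+00]] ['color', 'fx', 'fy', 'cx', 'cy', 'world_from_camera']
scene 375.3419966827349 375.3419966827349 317.762772353934 205.16436044037587 [[-0.0032937  -0.68527683  0.72827523  1.25892211]
 [ 0.99996535 -0.00782474 -0.00284031  0.02700802]
 [ 0.00764496  0.72824065  0.68527886  0.81541867]
 [ 0.          0.          0.          1.        ]] ['color', 'fx', 'fy', 'cx', 'cy', 'world_from_camera']
{'time_s': 0.1, 'joint_positions': array([1.11039162e+00, 3.13930169e-01, 4.51152399e-02, 1.30360839e+00,
       1.58672440e-06, 1.43123057e+00]), 'qd': array([-0.00012352, -0.00169923,  0.00470171, -0.00026166, -0.00081092,
       -0.00092989]), 'effort': array([ 3.89879904e-03, -4.81724596e+01,  2.99244350e+01,  1.27308423e-02,
       -1.34808629e-04, -1.59985143e-05]), 'ee_pos': array([0.18112281, 0.54525687, 0.23050454]), 'tool_rot': array([ 1.59732261e-01,  9.87160039e-01, -7.76932575e-04, -2.41151287e-04]), 'force': array([-0.30819136, -0.58280925, -0.36423141]), 'ft_torque': array([-0.00215197, -0.0184379 , -0.02253656]), 'grip_force': 0.0, 'finger_gap': 0.08506165775787342}
```

View pics/top0.png

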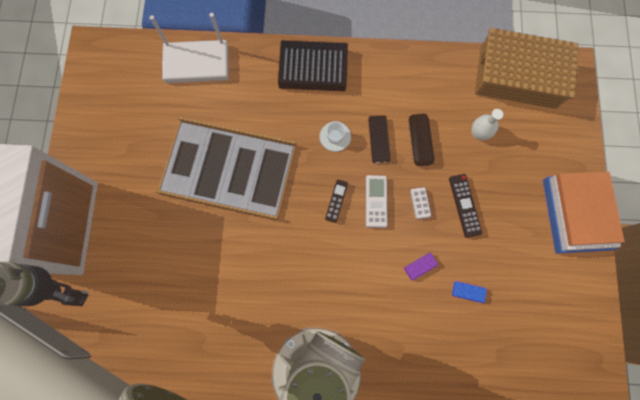

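View pics/scene0.png

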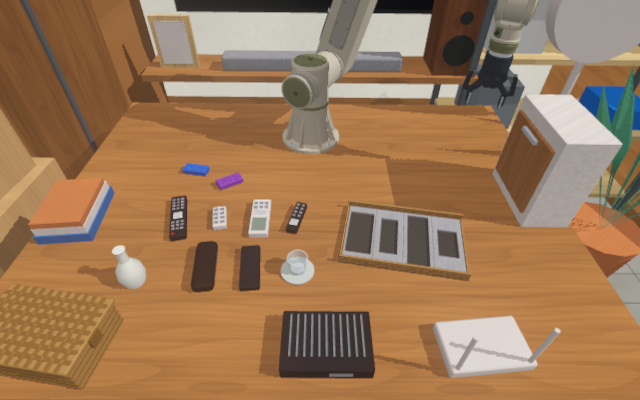

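The top view shows the soundbar remote at (337,201), aircon at (376,201), fan at (421,203) and TV at (465,206). The plain slabs are the power bank (379,139) and the glasses case (421,139). The purple (421,266) and blue (470,292) fan-shaped pieces are decoys. The tray recesses run fan?, tv, soundbar, aircon along (184,160) to (271,178), and their sizes still need checking.

```bash
cat > h.py <<'E'
import cv2,numpy as np
from workcell import ctrl
def cast(s,uv,z,T=None):
    T=np.array(s["world_from_camera"]) if T is None else T
    uv=np.atleast_2d(uv).astype(float)
    d=np.c_[(uv[:,0]-s["cx"])/s["fx"],-(uv[:,1]-s["cy"])/s["fy"],-np.ones(len(uv))]@T[:3,:3].T
    return T[:3,3]+d*((z-T[2,3])/d[:,2])[:,None]
def rects(s,mask,z,box,amin=150,T=None):
    x0,y0,x1,y1=box; m=np.zeros_like(mask); m[y0:y1,x0:x1]=mask[y0:y1,x0:x1]
    out=[]
    for c in cv2.findContours(m,cv2.RETR_EXTERNAL,cv2.CHAIN_APPROX_NONE)[0]:
        if cv2.contourArea(c)<amin: continue
        w=cast(s,c[:,0],z,T)[:,:2].astype(np.float32)*1000
        r=cv2.minAreaRect(w); (a,b),an=r[1],r[2]
        if a<b: a,b,an=b,a,an+90
        an=(an+90)%180-90
        out.append((c[:,0].mean(0).round(),np.round(r[0],1),round(a,1),round(b,1),round(an,1)))
    return sorted(out,key=lambda o:o[0][0])
E
python3 - <<'E'
from h import *
s=ctrl.snapshot("top");im=s["color"];hsv=cv2.cvtColor(im,cv2.COLOR_RGB2HSV);H,S,V=cv2.split(hsv)
k=np.ones((3,3),np.uint8)
obj=((S<95)|(V<75)).astype(np.uint8)*255
obj=cv2.morphologyEx(obj,cv2.MORPH_CLOSE,k)
print("objs");[print(*o) for o in rects(s,obj,.0105,(310,100,500,245))]
dark=((V<100)).astype(np.uint8)*255
print("bays");[print(*o) for o in rects(s,dark,.010,(160,120,298,218))]
grey=((S<60)&(V>100)).astype(np.uint8)*255; grey=cv2.morphologyEx(grey|dark,cv2.MORPH_OPEN,k)
print("tray");[print(*o) for o in rects(s,grey,.013,(155,118,300,222),400)]
a=cv2.resize(im[110:245,155:315],(640,540),interpolation=2); b=cv2.resize(im[110:245,315:490],(700,540),interpolation=2)
cv2.imwrite("pics/b.png",b[:,:,::-1])
mm=cv2.resize(np.hstack([obj[110:245,310:500],dark[110:245,155:300]]),None,fx=2,fy=2);cv2.imwrite("pics/m.png",mm)
E
```

```text
objs
[335. 136.] [646.2 -22.2] 91.9 91.5 -87.3
[336. 201.] [455.9 -32.3] 116.4 31.8 -13.3
[376. 201.] [ 460.6 -143.2] 149.6 61.7 1.2
[379. 139.] [ 641.2 -149. ] 140.4 48.8 5.6
[420. 203.] [ 460.8 -265.8] 89.5 47.1 11.0
[421. 140.] [ 646.9 -269.2] 152.0 55.0 6.9
[465. 206.] [ 459.7 -390.1] 171.5 47.6 14.1
[487. 124.] [ 699.5 -462.3] 111.5 72.2 -60.1
bays
[185. 158.] [558.7 401.7] 95.1 51.2 -10.2
[213. 165.] [544.1 320.1] 187.4 57.9 -10.1
[241. 171.] [529.8 238. ] 131.9 45.8 -9.9
[270. 178.] [515.2 156.2] 156.7 68.0 -10.0
tray
[227. 169.] [536.9 277.9] 333.8 209.7 80.0
```

View pics/b.png

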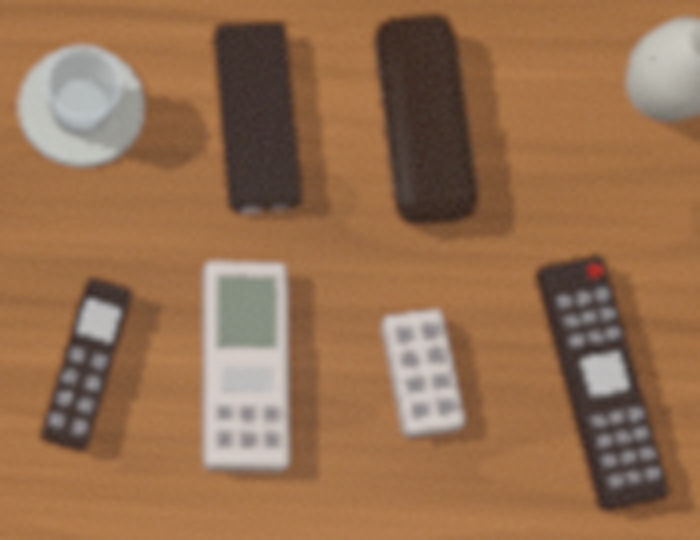

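View pics/m.png

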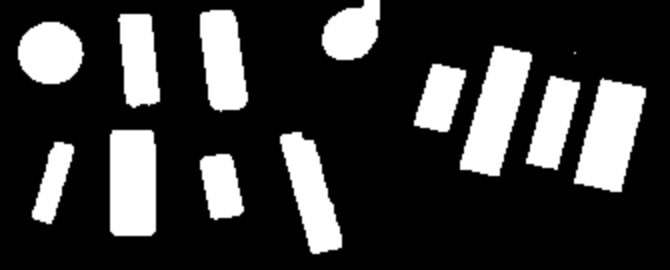

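The crop confirms the four remotes; the power bank and glasses case have no keys. By recess size, the bays from left to right are fan, TV, soundbar, aircon. I'll start with the soundbar.

```bash
cat > go.py <<'E'
import sys,numpy as np
from scipy.spatial.transform import Rotation as R
from workcell import ctrl
x,y,z,h=map(float,sys.argv[1:5]); s=ctrl.sense()
r=R.from_quat(s["tool_rot"]); M=r.as_matrix(); d=M.T@(np.array([x,y,z])/1000-s["ee_pos"])
hd=np.degrees(np.arctan2(M[1,0],M[0,0])); t=-((h-hd+90)%180-90)
print("pos",s["ee_pos"].round(4),"head",round(hd,1),"shift",d.round(4),"turn",round(np.radians(t),3),"rows>=",np.ceil(max(np.linalg.norm(d)/.0625,abs(t)/10.7)),"t",s["time_s"],"q6",s["joint_positions"][5])
E
python3 go.py 455.9 -32.3 90 -13.3
```

```text
pos [0.1812 0.5453 0.2306] head 161.6 shift [-0.4429 -0.4613  0.1412] turn -0.089 rows>= 11.0 t 0.15 q6 1.4311969481171116
```

```bash
r="0"; python3 -m handwheel '0.35 -0.443 -0.461 0.141 -0.089; 0.35 -0.443 -0.461 0.141 -0.089; 0.35 -0.443 -0.461 0.141 -0.089; 0.35 -0.443 -0.461 0.141 -0.089; 0.35 -0.443 -0.461 0.141 -0.089; 0.35 -0.443 -0.461 0.141 -0.089; 0.35 -0.443 -0.461 0.141 -0.089; 0.35 -0.443 -0.461 0.141 -0.089; 0.35 -0.443 -0.461 0.141 -0.089; 0.35 -0.443 -0.461 0.141 -0.089; 0.35 -0.443 -0.461 0.141 -0.089; 0.35 -0.443 -0.461 0.141 -0.089; 0.35 -0.443 -0.461 0.141 -0.089; 0.35 -0.443 -0.461 0.141 -0.089; 0.35 -0.443 -0.461 0.141 -0.089; 0.35 -0.443 -0.461 0.141 -0.089' 40; python3 go.py 455.9 -32.3 7 -13.3
python3 - <<'E'
from h import *
cv2.imwrite("pics/w1.png",ctrl.snapshot("wrist")["color"][:,:,::-1])
E
```

```text
time_s: 2.15
ee_pos: [0.4563, -0.0308, 0.0906]
tool_rot: [0.115, 0.993, 0.0, 0.0]
force: [0.0, -0.4, -0.5]
finger_gap: 0.0554
grip_force: 0.0
pos [ 0.4563 -0.0308  0.0906] head 166.8 shift [ 0.0001 -0.0015  0.0836] turn 0.002 rows>= 2.0 t 2.15 q6 -0.012800132383124841
```

View pics/w1.png

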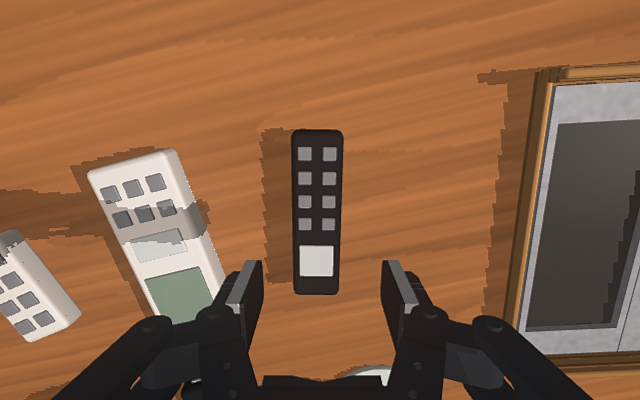

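The wrist view shows the soundbar remote (317,212) straight between the fingers at (245,290) and (395,290). I'll descend, close and lift.

```bash
python3 -m handwheel '0.35 0 -0.0015 0.05 0; 0.35 0 -0.0015 0.075 0; 0.35 0 -0.0015 0.0835 0; 0.35 0 -0.0015 0.0835 0; 1 0 -0.0015 0.0835 0; 1 0 -0.0015 0.0835 0; 1 0 -0.0015 0.0835 0; 1 0 -0.0015 0.0835 0; 1 0 -0.0015 0.0835 0; 1 0 -0.0015 0.0835 0; 1 0 -0.0015 0.0835 0' 40; python3 go.py 455.9 -32.3 80 -13.3; python3 -m handwheel '1 0 0 -0.02 0; 1 0 0 -0.06 0; 1 0 0 -0.09 0; 1 0 0 -0.09 0' ;python3 go.py 529.8 238 60 -9.9
```

```text
time_s: 3.58
ee_pos: [0.4574, -0.0332, 0.0081]
tool_rot: [0.116, 0.993, -0.0, 0.001]
force: [0.1, 0.7, 6.8]
finger_gap: 0.0332
grip_force: 40.7
pos [ 0.4574 -0.0332  0.0081] head 166.7 shift [ 0.0015  0.0006 -0.0719] turn 0.0 rows>= 2.0 t 3.575 q6 -0.016180405663952756
time_s: 4.08
ee_pos: [0.4581, -0.0334, 0.0993]
tool_rot: [0.116, 0.993, -0.0, 0.003]
force: [-0.4, 0.6, -0.5]
finger_gap: 0.0327
grip_force: 40.0
pos [ 0.4581 -0.0334  0.0993] head 166.7 shift [-0.0072  0.2806  0.0393] turn -0.059 rows>= 5.0 t 4.075 q6 -0.01618550760360129
```

Gripped at 33 mm. Next I carry it to the soundbar bay.

```bash
python3 -m handwheel '1 -0.007 0.281 0.03 -0.059; 1 -0.007 0.281 0.03 -0.059; 1 -0.007 0.281 0.03 -0.059; 1 -0.007 0.281 0.03 -0.059; 1 -0.007 0.281 0.03 -0.059; 1 -0.007 0.281 0.03 -0.059; 1 -0.007 0.281 0.03 -0.059; 1 -0.007 0.281 0.03 -0.059; 1 -0.007 0.281 0.03 -0.059'; python3 go.py 529.8 238 15.5 -9.9
python3 - <<'E'
from h import *
cv2.imwrite("pics/w2.png",ctrl.snapshot("wrist")["color"][:,:,::-1])
E
```

```text
time_s: 5.2
ee_pos: [0.5274, 0.2379, 0.067]
tool_rot: [0.087, 0.996, 0.0, 0.0]
force: [0.0, -0.1, -0.9]
finger_gap: 0.0329
grip_force: 40.1
pos [0.5274 0.2379 0.067 ] head 170.0 shift [-0.0023  0.0005  0.0515] turn -0.002 rows>= 1.0 t 5.2 q6 0.4594325375409468
```

View pics/w2.png

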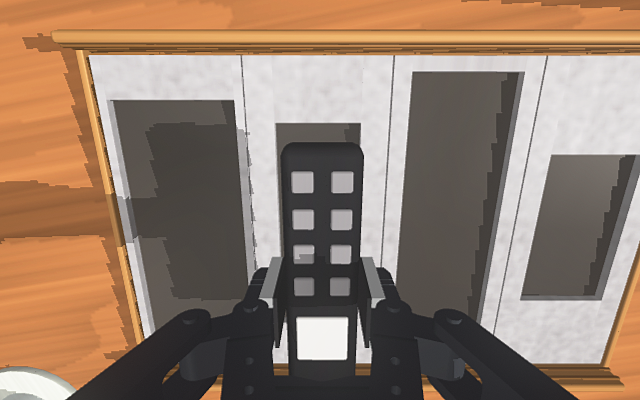

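The remote is over the soundbar recess (318,130) and aligned. Lower and release.

```bash
python3 -m handwheel '1 -0.002 0 0.03 0; 1 -0.002 0 0.045 0; 1 -0.002 0 0.051 0; 1 -0.002 0 0.051 0; 1 -0.002 0 0.051 0; 0.45 -0.002 0 0.051 0; 0.45 -0.002 0 0.051 0; 0.45 -0.002 0 0.051 0; 0.45 -0.002 0 0.03 0; 0.45 -0.002 0 -0.03 0; 0.12 -0.002 0 -0.03 0'; python3 go.py 460.6 -143.2 90 1.2
```

```text
time_s: 6.62
ee_pos: [0.5331, 0.2398, 0.1019]
tool_rot: [0.086, 0.996, 0.002, 0.004]
force: [0.2, 0.6, -0.4]
finger_gap: 0.064
grip_force: 0.0
pos [0.5331 0.2398 0.1019] head 170.1 shift [ 0.0057 -0.3898  0.0102] turn -0.194 rows>= 7.0 t 6.625 q6 0.4580379915389821
```

```bash
python3 -m handwheel '0.12 0.006 -0.39 0.01 -0.194; 0.12 0.006 -0.39 0.01 -0.194; 0.12 0.006 -0.39 0.01 -0.194; 0.12 0.006 -0.39 0.01 -0.194; 0.12 0.006 -0.39 0.01 -0.194; 0.12 0.006 -0.39 0.01 -0.194; 0.12 0.006 -0.39 0.01 -0.194; 0.12 0.006 -0.39 0.01 -0.194; 0.12 0.006 -0.39 0.01 -0.194; 0.12 0.006 -0.39 0.01 -0.194; 0.12 0.006 -0.39 0.01 -0.194'; python3 go.py 460.6 -143.2 4 1.2
python3 - <<'E'
from h import *
s=ctrl.snapshot("top");im=s["color"]
a=cv2.resize(im[110:245,155:495],(800,318),interpolation=2);cv2.imwrite("pics/t2.png",a[:,:,::-1])
E
```

```text
time_s: 8.0
ee_pos: [0.4566, -0.1434, 0.0868]
tool_rot: [-0.012, 1.0, 0.0, -0.0]
force: [0.1, -0.4, -0.2]
finger_gap: 0.0755
grip_force: 0.0
pos [ 0.4566 -0.1434  0.0868] head -178.7 shift [-0.004   0.0001  0.0828] turn 0.002 rows>= 2.0 t 8.0 q6 -0.4956463968933266
```

View pics/t2.png

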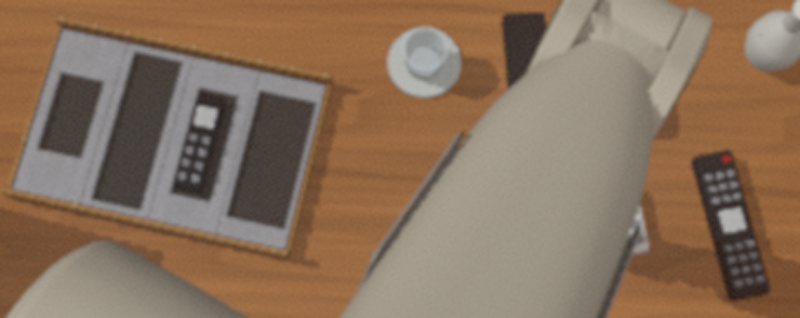

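The soundbar remote now sits in its recess (205,145 in the crop). Next is the aircon remote.

```bash
python3 -m handwheel '0.12 -0.004 0 0.05 0; 0.12 -0.004 0 0.075 0; 0.12 -0.004 0 0.082 0; 0.12 -0.004 0 0.082 0; 1 -0.004 0 0.082 0; 1 -0.004 0 0.082 0; 1 -0.004 0 0.082 0; 1 -0.004 0 0.082 0; 1 -0.004 0 0.082 0; 1 -0.004 0 0.082 0; 1 -0.004 0 0.082 0'; python3 go.py 460.6 -143.2 80 1.2; python3 -m handwheel '1 0 0 -0.02 0; 1 0 0 -0.06 0; 1 0 0 -0.075 0; 1 0 0 -0.075 0; 1 0 0 -0.075 0' ;python3 go.py 515.2 156.2 67 -10
```

```text
time_s: 9.43
ee_pos: [0.4616, -0.145, 0.0062]
tool_rot: [-0.011, 1.0, -0.001, 0.001]
force: [-0.5, 0.4, 6.2]
finger_gap: 0.055
grip_force: 43.1
pos [ 0.4616 -0.145   0.0062] head -178.8 shift [ 0.0008  0.0017 -0.0738] turn 0.0 rows>= 2.0 t 9.425 q6 -0.4918950305978748
time_s: 10.05
ee_pos: [0.4596, -0.1441, 0.0787]
tool_rot: [-0.011, 1.0, 0.0, -0.001]
force: [-0.3, -0.2, -0.7]
finger_gap: 0.055
grip_force: 43.0
pos [ 0.4596 -0.1441  0.0787] head -178.8 shift [-0.0619  0.299   0.0118] turn 0.196 rows>= 5.0 t 10.05 q6 -0.4918330024308724
```

```bash
python3 -m handwheel '1 -0.062 0.299 0.01 0.196; 1 -0.062 0.299 0.01 0.196; 1 -0.062 0.299 0.01 0.196; 1 -0.062 0.299 0.01 0.196; 1 -0.062 0.299 0.01 0.196; 1 -0.062 0.299 0.01 0.196; 1 -0.062 0.299 0.01 0.196; 1 -0.062 0.299 0.01 0.196; 1 -0.062 0.299 0.01 0.196; 1 -0.062 0.299 0.01 0.196; 1 -0.062 0.299 0.01 0.196'; python3 go.py 515.2 156.2 13.5 -10
```

```text
time_s: 11.42
ee_pos: [0.5162, 0.1552, 0.07]
tool_rot: [0.088, 0.996, 0.0, 0.0]
force: [-0.5, 0.5, -1.8]
finger_gap: 0.0549
grip_force: 43.1
pos [0.5162 0.1552 0.07  ] head 169.9 shift [0.0012 0.0008 0.0565] turn -0.001 rows>= 1.0 t 11.425 q6 0.3189465682620109
```

```bash
python3 -m handwheel '1 0.001 0.001 0.03 0; 1 0.001 0.001 0.048 0; 1 0.001 0.001 0.056 0; 1 0.001 0.001 0.056 0; 1 0.001 0.001 0.056 0; 0.22 0.001 0.001 0.056 0; 0.22 0.001 0.001 0.056 0; 0.22 0.001 0.001 0.056 0; 0.22 0.001 0.001 0.03 0; 0.3 0.001 0.001 -0.03 0; 0.3 0.001 0.001 -0.03 0; 0.3 0.001 0.001 -0.03 0; 0.3 0.001 0.001 -0.03 0'; python3 go.py 460.8 -265.8 85 11
```

```text
time_s: 13.05
ee_pos: [0.5141, 0.1568, 0.0985]
tool_rot: [0.087, 0.996, -0.0, -0.001]
force: [-0.0, 0.3, 0.0]
finger_gap: 0.0598
grip_force: 0.0
pos [0.5141 0.1568 0.0985] head 170.0 shift [-0.021  -0.4254  0.0137] turn -0.367 rows>= 7.0 t 13.05 q6 0.3213572564291342
```

```bash
python3 -m handwheel '0.3 -0.021 -0.425 0.01 -0.367; 0.3 -0.021 -0.425 0.01 -0.367; 0.3 -0.021 -0.425 0.01 -0.367; 0.3 -0.021 -0.425 0.01 -0.367; 0.3 -0.021 -0.425 0.01 -0.367; 0.3 -0.021 -0.425 0.01 -0.367; 0.3 -0.021 -0.425 0.01 -0.367; 0.3 -0.021 -0.425 0.01 -0.367; 0.3 -0.021 -0.425 0.01 -0.367; 0.3 -0.021 -0.425 0.01 -0.367; 0.3 -0.021 -0.425 0.01 -0.367; 0.3 -0.021 -0.425 0.01 -0.367'; python3 go.py 460.8 -265.8 6.5 11
python3 - <<'E'
from h import *
cv2.imwrite("pics/w3.png",ctrl.snapshot("wrist")["color"][:,:,::-1])
E
```

```text
time_s: 14.55
ee_pos: [0.4623, -0.2643, 0.0899]
tool_rot: [-0.097, 0.995, 0.0, 0.0]
force: [-0.6, 1.3, 0.2]
finger_gap: 0.0595
grip_force: 0.0
pos [ 0.4623 -0.2643  0.0899] head -168.9 shift [ 0.0018 -0.0012  0.0834] turn 0.002 rows>= 2.0 t 14.55 q6 -0.8640461267684737
```

View pics/w3.png

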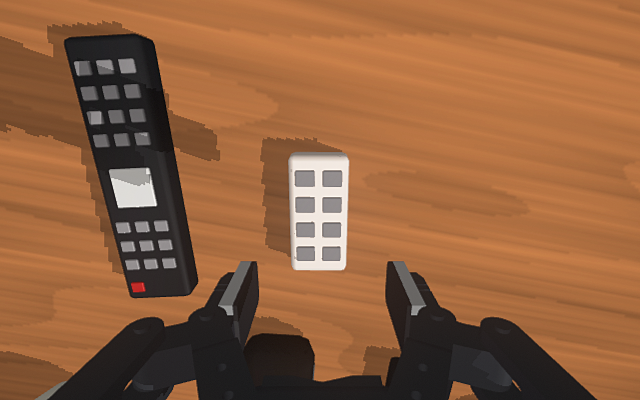

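The white fan remote (319,211) is centred between the fingers. Grasp it.

```bash
python3 -m handwheel '0.3 0.002 -0.001 0.05 0; 0.3 0.002 -0.001 0.075 0; 0.3 0.002 -0.001 0.083 0; 0.3 0.002 -0.001 0.083 0; 1 0.002 -0.001 0.083 0; 1 0.002 -0.001 0.083 0; 1 0.002 -0.001 0.083 0; 1 0.002 -0.001 0.083 0; 1 0.002 -0.001 0.083 0; 1 0.002 -0.001 0.083 0; 1 0.002 -0.001 0.083 0'; python3 go.py 460.8 -265.8 80 11; python3 -m handwheel '1 0 0 -0.02 0; 1 0 0 -0.06 0; 1 0 0 -0.075 0; 1 0 0 -0.075 0; 1 0 0 -0.075 0' ;python3 go.py 558.7 401.7 67 -10
```

```text
time_s: 15.98
ee_pos: [0.4614, -0.2674, 0.0083]
tool_rot: [-0.096, 0.995, -0.001, 0.001]
force: [-0.2, 0.4, 5.9]
finger_gap: 0.0386
grip_force: 41.6
pos [ 0.4614 -0.2674  0.0083] head -169.0 shift [ 0.0001  0.0016 -0.0717] turn 0.0 rows>= 2.0 t 15.975 q6 -0.8682465967308811
time_s: 16.6
ee_pos: [0.4595, -0.2661, 0.0806]
tool_rot: [-0.096, 0.995, 0.001, -0.001]
force: [-0.4, 0.1, -1.3]
finger_gap: 0.0386
grip_force: 40.9
pos [ 0.4595 -0.2661  0.0806] head -169.0 shift [-0.2249  0.6365  0.0142] turn 0.367 rows>= 11.0 t 16.6 q6 -0.8682862874695123
```

```bash
python3 -m handwheel '1 -0.225 0.637 0 0.367; 1 -0.225 0.637 0 0.367; 1 -0.225 0.637 0 0.367; 1 -0.225 0.637 0 0.367; 1 -0.225 0.637 0 0.367; 1 -0.225 0.637 0 0.367; 1 -0.225 0.637 0 0.367; 1 -0.225 0.637 0 0.367; 1 -0.225 0.637 0 0.367; 1 -0.225 0.637 0 0.367; 1 -0.225 0.637 0.01 0.367; 1 -0.225 0.637 0.01 0.367; 1 -0.225 0.637 0.01 0.367; 1 -0.225 0.637 0.01 0.367; 1 -0.225 0.637 0.01 0.367; 1 -0.225 0.637 0.01 0.367'; python3 go.py 558.7 401.7 15.5 -10
```

```text
time_s: 18.6
ee_pos: [0.5598, 0.4008, 0.0725]
tool_rot: [0.088, 0.996, 0.0, 0.0]
force: [-0.6, 0.4, -0.9]
finger_gap: 0.0386
grip_force: 40.9
pos [0.5598 0.4008 0.0725] head 169.9 shift [0.0013 0.0007 0.057 ] turn -0.002 rows>= 1.0 t 18.6 q6 0.6809696716936817
```

```bash
python3 -m handwheel '1 0.001 0.001 0.03 0; 1 0.001 0.001 0.048 0; 1 0.001 0.001 0.0565 0; 1 0.001 0.001 0.0565 0; 1 0.001 0.001 0.0565 0; 0.4 0.001 0.001 0.0565 0; 0.4 0.001 0.001 0.0565 0; 0.4 0.001 0.001 0.0565 0; 0.4 0.001 0.001 0.03 0; 0.25 0.001 0.001 -0.03 0; 0.25 0.001 0.001 -0.03 0; 0.25 0.001 0.001 -0.03 0; 0.25 0.001 0.001 -0.03 0'; python3 go.py 459.7 -390.1 85 14.1
```

```text
time_s: 20.23
ee_pos: [0.5576, 0.4023, 0.1002]
tool_rot: [0.087, 0.996, -0.001, -0.001]
force: [-0.5, 0.7, -0.8]
finger_gap: 0.0638
grip_force: 0.0
pos [0.5576 0.4023 0.1002] head 170.0 shift [-0.0414 -0.7973  0.0165] turn -0.421 rows>= 13.0 t 20.225 q6 0.683119085073935
```

```bash
python3 -m handwheel '0.25 -0.041 -0.797 0.01 -0.421; 0.25 -0.041 -0.797 0.01 -0.421; 0.25 -0.041 -0.797 0.01 -0.421; 0.25 -0.041 -0.797 0.01 -0.421; 0.25 -0.041 -0.797 0.01 -0.421; 0.25 -0.041 -0.797 0.01 -0.421; 0.25 -0.041 -0.797 0.01 -0.421; 0.25 -0.041 -0.797 0.01 -0.421; 0.25 -0.041 -0.797 0.01 -0.421; 0.25 -0.041 -0.797 0.01 -0.421; 0.25 -0.041 -0.797 0.01 -0.421; 0.25 -0.041 -0.797 0.01 -0.421; 0.25 -0.041 -0.797 0.01 -0.421; 0.25 -0.041 -0.797 0.01 -0.421; 0.25 -0.041 -0.797 0.01 -0.421; 0.25 -0.041 -0.797 0.01 -0.421; 0.25 -0.041 -0.797 0.01 -0.421; 0.25 -0.041 -0.797 0.01 -0.421'; python3 go.py 459.7 -390.1 5.5 14.1
python3 - <<'E'
from h import *
cv2.imwrite("pics/w4.png",ctrl.snapshot("wrist")["color"][:,:,::-1])
E
```

```text
time_s: 22.48
ee_pos: [0.4607, -0.3884, 0.092]
tool_rot: [-0.123, 0.992, -0.0, 0.0]
force: [0.3, 0.1, -0.8]
finger_gap: 0.064
grip_force: 0.0
pos [ 0.4607 -0.3884  0.092 ] head -165.8 shift [ 0.0014 -0.0014  0.0865] turn 0.001 rows>= 2.0 t 22.475 q6 -1.081108025860514
```

View pics/w4.png

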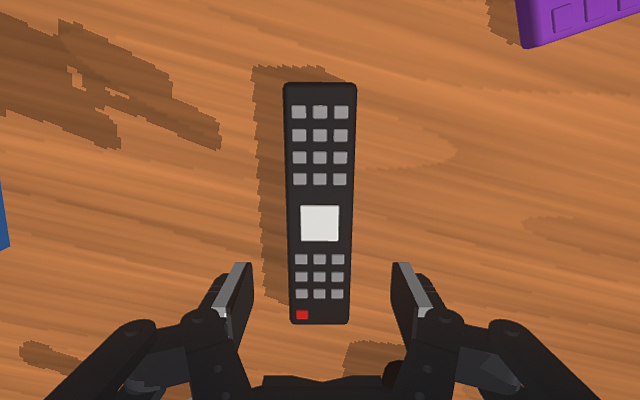

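The TV remote (320,214) is centred between the fingers. Grasp it.

```bash
python3 -m handwheel '0.25 0.001 -0.001 0.05 0; 0.25 0.001 -0.001 0.075 0; 0.25 0.001 -0.001 0.0865 0; 0.25 0.001 -0.001 0.0865 0; 1 0.001 -0.001 0.0865 0; 1 0.001 -0.001 0.0865 0; 1 0.001 -0.001 0.0865 0; 1 0.001 -0.001 0.0865 0; 1 0.001 -0.001 0.0865 0; 1 0.001 -0.001 0.0865 0; 1 0.001 -0.001 0.0865 0'; python3 go.py 460.8 -265.8 80 11; python3 -m handwheel '1 0 0 -0.02 0; 1 0 0 -0.06 0; 1 0 0 -0.085 0; 1 0 0 -0.085 0; 1 0 0 -0.085 0' ;python3 go.py 544.1 320.1 67 -10.1
```

```text
time_s: 23.9
ee_pos: [0.4606, -0.3914, 0.0068]
tool_rot: [-0.123, 0.992, -0.001, 0.001]
force: [-0.7, -0.1, 5.5]
finger_gap: 0.0449
grip_force: 43.3
pos [ 0.4606 -0.3914  0.0068] head -165.9 shift [-0.0309  0.1215 -0.0734] turn 0.054 rows>= 3.0 t 23.9 q6 -1.0834133343441883
time_s: 24.52
ee_pos: [0.4591, -0.3898, 0.0891]
tool_rot: [-0.123, 0.992, 0.001, -0.0]
force: [0.1, 0.5, -1.8]
finger_gap: 0.045
grip_force: 42.5
pos [ 0.4591 -0.3898  0.0891] head -165.9 shift [-0.2554  0.6677  0.0229] turn 0.422 rows>= 12.0 t 24.525 q6 -1.0833402956744516
```

```bash
python3 -m handwheel '1 -0.255 0.668 0 0.422; 1 -0.255 0.668 0 0.422; 1 -0.255 0.668 0 0.422; 1 -0.255 0.668 0 0.422; 1 -0.255 0.668 0 0.422; 1 -0.255 0.668 0 0.422; 1 -0.255 0.668 0 0.422; 1 -0.255 0.668 0 0.422; 1 -0.255 0.668 0 0.422; 1 -0.255 0.668 0 0.422; 1 -0.255 0.668 0 0.422; 1 -0.255 0.668 0.015 0.422; 1 -0.255 0.668 0.015 0.422; 1 -0.255 0.668 0.015 0.422; 1 -0.255 0.668 0.015 0.422; 1 -0.255 0.668 0.015 0.422; 1 -0.255 0.668 0.015 0.422'; python3 go.py 544.1 320.1 14 -10.1
python3 - <<'E'
from h import *
cv2.imwrite("pics/w5.png",ctrl.snapshot("wrist")["color"][:,:,::-1])
E
```

```text
time_s: 26.65
ee_pos: [0.5445, 0.319, 0.0758]
tool_rot: [0.088, 0.996, 0.0, 0.0]
force: [-0.0, -0.9, -0.9]
finger_gap: 0.0447
grip_force: 42.5
pos [0.5445 0.319  0.0758] head 169.9 shift [0.0006 0.001  0.0618] turn -0.001 rows>= 1.0 t 26.65 q6 0.5796890035331056
```

View pics/w5.png

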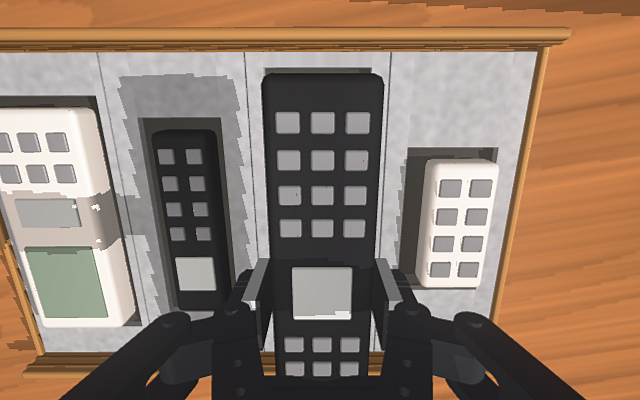

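The TV remote is over its recess and the other three lie in theirs. Lower, release, then lift and move aside for a check.

```bash
python3 -m handwheel '1 0.001 0.001 0.03 0; 1 0.001 0.001 0.05 0; 1 0.001 0.001 0.0615 0; 1 0.001 0.001 0.0615 0; 1 0.001 0.001 0.0615 0; 0.33 0.001 0.001 0.0615 0; 0.33 0.001 0.001 0.0615 0; 0.33 0.001 0.001 0.0615 0; 0.33 0.001 0.001 0.03 0; 0.33 0.001 0.001 -0.03 0; 0.33 0 -0.05 -0.08 0; 0.33 0 -0.3 -0.08 0;0.33 0 -0.3 -0.08 0;0.33 0 -0.3 -0.08 0;0.33 0 -0.3 -0.08 0;0.33 0 -0.3 -0.08 0;0.33 0 -0.3 -0.08 0;0.33 0 -0.3 -0.08 0'
python3 - <<'E'
from h import *
s=ctrl.snapshot("top");im=s["color"]
a=cv2.resize(im[110:225,150:310],(800,575),interpolation=2);cv2.imwrite("pics/t3.png",a[:,:,::-1])
H,S,V=cv2.split(cv2.cvtColor(im,cv2.COLOR_RGB2HSV))
obj=cv2.morphologyEx(((S<95)|(V<75)).astype(np.uint8)*255,cv2.MORPH_CLOSE,np.ones((3,3),np.uint8))
[print(*o) for o in rects(s,obj,.0105,(310,100,460,175))]
E
```

```text
time_s: 28.95
ee_pos: [0.4919, 0.0253, 0.1553]
tool_rot: [0.087, 0.996, 0.0, 0.0]
force: [0.4, 0.2, 0.2]
finger_gap: 0.0571
grip_force: 0.0
[328. 136.] [644.4  -9.4] 225.8 117.8 2.8
[379. 139.] [ 642.3 -148.9] 142.4 49.6 5.8
[421. 140.] [ 646.9 -269.4] 153.1 55.8 7.1
```

View pics/t3.png

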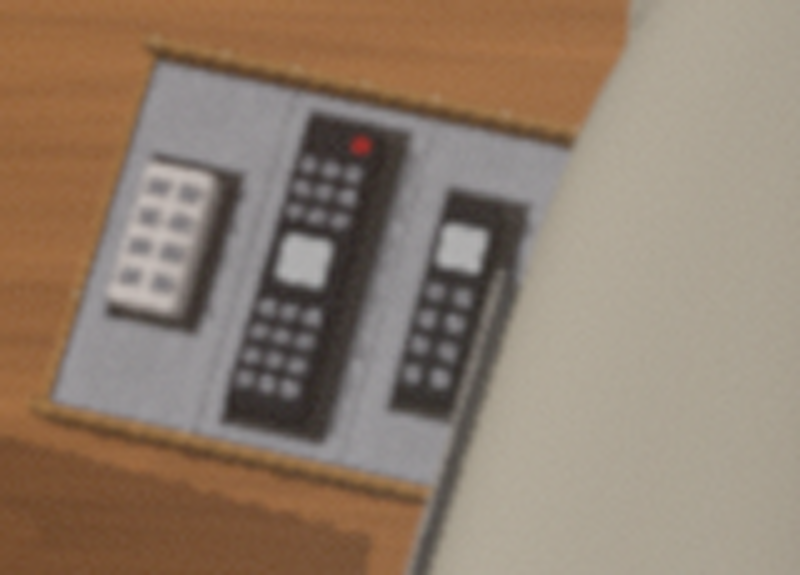

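The fan and TV remotes look left of centre in the crop (160,235; 300,270). Parallax explains part of that, so I'll measure top-face features at two heights and check with the scene camera.

```bash
python3 -m handwheel '0.33 0 -0.3 0 0;0.33 0 -0.3 0 0;0.33 0 -0.3 0 0;0.33 0 -0.3 0 0;0.33 0 -0.3 0 0;0.33 0 -0.3 0 0;0.33 0 -0.3 0 0;0.33 0 -0.3 0 0'
python3 - <<'E'
from h import *
s=ctrl.snapshot("top");im=s["color"]
V=cv2.cvtColor(im,cv2.COLOR_RGB2HSV)[:,:,2]; S=cv2.cvtColor(im,cv2.COLOR_RGB2HSV)[:,:,1]
c=ctrl.snapshot("scene");ci=c["color"]
cv2.imwrite("pics/c4.png",np.vstack([cv2.resize(im[110:225,150:310],(400,288),interpolation=2),cv2.resize(ci[195:285,335:475],(400,257),interpolation=2)])[:,:,::-1])
m=((V>178)&(S<60)).astype(np.uint8)*255
cv2.imwrite("pics/c5.png",cv2.resize(m[110:225,150:310],(480,345)))
for z in(.027,.029):print(z);[print(*o) for o in rects(s,m,z,(155,118,300,222),20)]
E
```

```text
time_s: 30.0
ee_pos: [0.4397, -0.2694, 0.1551]
tool_rot: [0.086, 0.996, 0.0, -0.0]
force: [0.3, 0.4, -1.3]
finger_gap: 0.0572
grip_force: 0.0
0.027
[266. 178.] [507.9 161.3] 51.8 49.9 77.0
0.029
[266. 178.] [507.4 161.1] 51.8 49.8 77.0
```

View pics/c4.png

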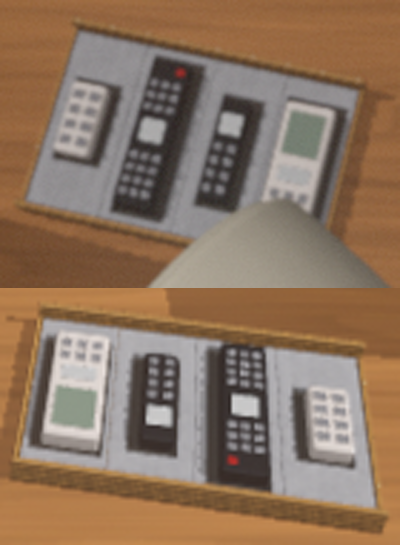

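```bash
python3 - <<'E'
from h import *
bay={'fan':(558.7,401.7),'tv':(544.1,320.1),'snd':(529.8,238.0),'air':(515.2,156.2)}
a=np.radians(-10);ex=np.array([np.cos(a),np.sin(a)]);ey=np.array([-ex[1],ex[0]])
for n,boxes in(("top",{'fan':(170,135,200,178),'tv':(200,140,225,182),'snd':(230,150,254,175)}),("scene",{'fan':(438,225,465,262),'tv':(412,214,432,262),'snd':(380,217,400,260)})):
    s=ctrl.snapshot(n);im=s["color"].astype(int);warm=im[:,:,0]-im[:,:,2];mn=im.min(2)
    for k,(x0,y0,x1,y1) in boxes.items():
        m=np.zeros(mn.shape,np.uint8)
        thr=(warm>2)&(warm<40)&(mn>140) if k=='fan' else mn>135
        m[y0:y1,x0:x1]=thr[y0:y1,x0:x1]*255
        if k=='fan': m=cv2.morphologyEx(m,cv2.MORPH_CLOSE,np.ones((5,5),np.uint8)); print(im[y0+8:y1:6,x0:x1:4].tolist() if n=="top" else "")
        for o in rects(s,m,.027 if k!='tv' else .029,(x0,y0,x1,y1),25):
            d=o[1]-bay[k];print(n,k,*o,"along",round(d@ex,1),"across",round(d@ey,1))
E
```

```text
[[[149, 101, 64], [126, 106, 93], [155, 150, 151], [174, 164, 159], [134, 125, 120], [101, 96, 93], [120, 115, 117], [141, 138, 140]], [[152, 110, 69], [143, 139, 140], [181, 174, 170], [167, 159, 155], [140, 135, 136], [150, 143, 138], [71, 63, 59], [108, 103, 105]], [[126, 99, 75], [149, 145, 147], [179, 169, 166], [176, 167, 163], [130, 124, 126], [126, 115, 114], [63, 54, 54], [142, 140, 141]], [[140, 137, 139], [181, 173, 169], [174, 166, 163], [149, 142, 141], [136, 129, 127], [83, 75, 71], [95, 90, 90], [137, 136, 137]], [[151, 147, 149], [181, 172, 169], [185, 176, 172], [131, 126, 128], [134, 126, 122], [59, 51, 48], [146, 144, 145], [141, 140, 142]], [[135, 133, 134], [91, 85, 83], [75, 67, 63], [89, 83, 78], [82, 74, 69], [99, 94, 96], [142, 139, 143], [138, 135, 137]]]
top fan [183. 151.] [571.  405.5] 108.7 43.7 -5.4 along 11.5 across 5.9
top tv [202. 151.] [571.6 344.5] 76.8 19.7 5.9 along 22.8 across 28.8
top tv [210. 162.] [546.6 322.8] 24.8 24.3 80.9 along 2.0 across 3.1
top snd [232. 161.] [550.2 265.9] 71.6 14.9 -9.7 along 15.2 across 31.0
top snd [242. 159.] [558.7 236.1] 22.6 22.3 81.1 along 28.8 across 3.1

scene fan [454. 241.] [558.4 407.1] 102.3 51.7 -10.3 along -1.2 across 5.3
scene tv [420. 236.] [545.5 320.7] 27.1 25.1 -10.6 along 1.3 across 0.8
scene tv [430. 238.] [550.7 345.2] 172.9 8.7 -11.9 along 2.1 across 25.9
scene snd [390. 239.] [557.2 233.2] 24.6 22.4 -7.4 along 27.8 across 0.0
scene snd [392. 237.] [549.  234.4] 166.5 56.1 -6.7 along 19.5 across -0.2
```

```bash
python3 - <<'E'
from h import *
a=np.radians(-10);ex=np.array([np.cos(a),np.sin(a)]);ey=np.array([-ex[1],ex[0]])
for n,b in(("top",(170,136,205,180)),("scene",(438,222,468,266))):
    s=ctrl.snapshot(n);im=s["color"].astype(int);w=cv2.GaussianBlur((im[:,:,0]-im[:,:,2]).astype(np.float32),(3,3),0);mn=im.min(2)
    m=((w>5.5)&(w<22)&(mn>110)).astype(np.uint8)*255
    m=cv2.morphologyEx(m,cv2.MORPH_OPEN,np.ones((3,3),np.uint8))
    for o in rects(s,m,.017,b,60): d=o[1]-(558.7,401.7);print(n,*o,"along",round(d@ex,1),"across",round(d@ey,1))
E
```

```text
top [181. 157.] [560. 408.] 86.0 42.3 -9.5 along 0.2 across 6.4
scene [450. 241.] [557.1 403. ] 98.9 42.5 -10.9 along -1.8 across 1.0
```

All four sit inside their recesses to within about 3 mm. The power bank and glasses case have not moved.

```bash
python3 -c "
from workcell import ctrl
print(ctrl.hand_in())"
```

```text
the job is handed in; nothing more can be done
None
```

I handed the job in at about 30 s: all four remotes lie keys up in their own recesses, with TV, soundbar and fan measured about 3 mm off centre and the aircon checked by eye only, and the power bank and glasses case did not move; the hand-in gave no verdict.

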